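# Sweep the offcuts off the carving board into the scrap tray

## Task

Sweep the three wooden offcuts off the carving board, over its edge and into the open scrap tray beside it, pushing them with the fingertips and not picking any of them up. Leave the little turned finial standing where it is on the board, and do not shift the mallet or the sharpening stone.

Things in the scene. Friction and masses are not known exactly. Their poses are not given: they have to be found in the camera images.
- board: dark wooden carving board, fixed, 310 mm (its x) by 280 mm (its y) and 48 mm thick; origin at the centre of its underside on the bench, z up, so its top is 48 mm above the origin. The three offcuts and the finial each lie in a lane of their own along the board's y: the lanes are 64 mm apart in the board's x, at about -96, -32, +32 and +96 mm, in any order
- scrap_tray: empty open-topped plywood tray, fixed, 320 mm (its x) by 150 mm (its y) outside, 38 mm high, walls and floor 6 mm thick; origin at the centre of its underside, axes parallel to the board's. It stands against either the +y or the -y side of the board (centre 216 mm from the board's centre, 1 mm gap); its rim is 10 mm lower than the board's top
- gouge_rack: wooden rack with six carving gouges lying in it, fixed, 320 mm (its x) by 150 mm (its y), up to 42 mm high; origin at the centre of its underside. It stands against the other y side of the board from the scrap tray (centre 216 mm from the board's centre), axes parallel to the board's
- offcut1_c (a point): centre of offcut 1 (11 mm above its underside): a plain block 40 x 32 mm, pale wood, 22 mm high, lying flat on the board at any yaw, 20 to 45 g
- offcut1: offcut 1: a plain block 40 x 32 mm, pale wood, 22 mm high, lying flat on the carving board at any yaw, 20 to 45 g; body origin at the centre of its underside
- offcut2_c (a point): centre of offcut 2, 11 mm above its underside: an L-shaped piece 40 (x) x 34 (y) mm with a 20 x 16 mm corner missing at +x +y, pale wood, 22 mm high
- offcut2: offcut 2: the L-shaped piece, 40 x 34 mm, pale wood, 22 mm high, lying flat on the carving board at any yaw, 20 to 45 g; body origin at the centre of its underside
- offcut3_c (a point): centre of offcut 3, 11 mm above its underside: a stepped piece 36 (x) x 34 (y) mm, 22 mm high on its -x half and only 12 mm high on its +x half, pale wood
- offcut3: offcut 3: the stepped piece, 36 x 34 mm, pale wood, 22 mm high, lying flat on the carving board at any yaw, 20 to 45 g; body origin at the centre of its underside
- finial_c (a point): middle (28 mm above its foot) of a turned wooden finial, 56 mm tall, round, 36 mm across its foot, standing loose on the board among the offcuts; to be left standing there
- mallet: round carver's mallet standing on its head on the bench to the left (+y) of the work, 92 mm across, 225 mm tall, loose; origin at the centre of its underside; to be left alone
- stone: sharpening stone in a dark wooden holder, 200 x 70 x 36 mm, loose on the bench to the right (-y) of the work; origin at the centre of its underside; to be left alone
Not all that is in view belongs to the job. What is shaped like the offcut3 but black or yellow is not meant.

How it is judged:
At the end, for the whole second after the job is handed in: All three offcuts lie at rest (slower than 20 mm/s) in the scrap tray: their centres within its walls and below its rim (38 mm above the bench). The finial stands upright within 12 mm of where it was; mallet and stone are within 15 mm of where they were (x of offcut1_c in the frame of scrap_tray between -0.154 and 0.154 m and y of offcut1_c in the frame of scrap_tray between -0.069 and 0.069 m and height (world z) of each of offcut1_c, offcut2_c, offcut3_c below 0.038 m and linear speed of each of offcut1, offcut2, offcut3 below 0.02 m/s and x of offcut2_c in the frame of scrap_tray between -0.154 and 0.154 m and y of offcut2_c in the frame of scrap_tray between -0.069 and 0.069 m and x of offcut3_c in the frame of scrap_tray between -0.154 and 0.154 m and y of offcut3_c in the frame of scrap_tray between -0.069 and 0.069 m and distance of finial_c from where it was at the start of the episode below 0.012 m and angle between finial_c's own z axis and vertical below 0.15 rad and distance of each of mallet, stone from where it was at the start of the episode below 0.015 m); the robot touches nothing.
It fails at once if an offcut is lifted: its centre rises more than 30 mm above the carving board's top (height (world z) of any of offcut1_c, offcut2_c, offcut3_c above 0.078 m).
It fails at once if the finial is shifted by more than 12 mm or tipped (distance of finial_c from where it was at the start of the episode above 0.012 m or angle between finial_c's own z axis and vertical above 0.3 rad).
It fails at once if the mallet or the stone is shifted by more than 15 mm (distance of any of mallet, stone from where it was at the start of the episode above 0.015 m).
It also fails if it takes over 67 s, if anything falls off the work surface, if the arm or the gripper's body presses on something with over 40 N, if the wrist force passes 120 N, or if a joint passes its speed limit or range.

## Robot

A 6-joint arm with a two-finger parallel gripper is mounted at the origin on the work surface. World frame = base frame: x ahead of the robot, y to its left, z up, the work surface at z = 0. Lengths are in m, angles in rad, forces in N, time in s.
With the tool pointing down it reaches from about 0.275 to 1 m from the base axis. Payload 8.4 kg.
Tool frame: the origin (TCP) lies on the centre line of the jaws, within the pads' length; the fingertips stand 17 mm ahead of it and the grasp point (between the pads) lies 2 mm behind it (bot.tcp_to_tips is the z of the fingertips in the tool frame, in m); z points along the fingers, y is the line along which they close (so a half turn about z gives the same grasp; the last joint's range is limited). The gripper opens to 85 mm and grips with 20 to 120 N. Pads are 22 mm wide; open, the fingers measure 114 mm over their backs; the gripper's body (76 mm by 85 mm) begins 54 mm behind the grasp point. The pads swing forward as they close: fully open they stand 13 mm farther back than shut.
Start: joints at [1.249, 0.353, 1.633, -0, 1.155, -0.002], TCP at [0.196, 0.593, 0.248] pointing down, gripper open.
Joint ranges: [-2.63, 2.63], [-0.92, 2.1], [0.06, 2.66], [-1.3, 4.44], [0, 2.69], [-3.02, 3.02]. Speed limits (rad/s): [2.22, 2.22, 2.79, 3.14, 3.14, 3.14].

## Interface

Orientations are given as a unit quaternion [x, y, z, w].
In Python, from workcell import bot, hand, kinematics, get_obs, vision, hand_in gives the robot as it stands. The module is installed in compiled form; this text tells all that it offers. Calls block until the motion is done:
- bot.reach(position, orientation): joint-space move of the TCP to a pose.
- bot.servo_line(position, ori=None, velocity=0.15): straight line of the TCP; ori=None keeps the orientation; velocity is the mean speed in m/s.
- bot.goto_joints(angles): joint-space move.
- hand.move_gripper(opening, strength=None): finger opening in m; strength is the grip in N (None keeps the last); returns when the fingers have stopped.
- bot.dwell(seconds).
- kinematics.solve_ik(position, orientation): joint angles nearest the present ones, or None.
- get_obs(): the state.
- vision.read_camera(name): name is "side" or "top"; returns a dict with "frame" (400x640x3 uint8, red, green, blue), "intrinsics" (3x3 intrinsics, pixels), "view" (4x4, takes a point from world to camera coordinates). Camera axes: x right, y down, z forward; pixel columns grow to the right and rows downward; lengths in m; the calibration is good to about 2 mm. A picture is of the moment at which its call begins. There is no depth.
A pose or a line that the arm cannot do raises bot.IKError and nothing moves.
- hand_in(): hands the job in; it is judged then, once.
The state is a dict: "time_s": time; "joint_pos": joint angles; "joint_vel": joint speeds; "joint_efforts": joint torques, N m; "position": TCP position; "orientation": TCP orientation; "wrist_force": force on the tool from outside, world axes, zero at the start; "ft_torque": the same for the moment, N m; "gripper_width": finger opening in m; "grip_force": force on a finger pad.
Only numpy, scipy, OpenCV 4.12 (cv2) and the standard library are available. Lean on these libraries where they do the work, as an engineer would, in place of code of your own. Each camera call takes 0.05 s, during which the arm holds its last target. There are 200 camera calls.

## Working session

There is one attempt and no reset: what is moved stays moved. The work goes in short steps, each a Python script; the robot and the scene stay as the last script left them, time stands still between calls to the robot, and variables do not carry over. Pictures are saved under pics/ and viewed, at most 10 in all, crops included, and the job is handed in when it is done.

```bash
mkdir -p pics; python3 - <<'E'
from workcell import bot,hand,kinematics,get_obs,vision
import cv2,numpy as np
for n in("top","side"):
    c=vision.read_camera(n); cv2.imwrite(f"pics/{n}0.png",c["frame"][:,:,::-1]); print(n,c["intrinsics"].tolist(),c["view"].round(4).tolist())
o=get_obs();print(o["time_s"],o["orientation"],bot.tcp_to_tips)
E
```

```text
top [[494.0822267212616, 0.0, 325.42711839220186], [0.0, 494.0822267212616, 204.43050483432427], [0.0, 0.0, 1.0]] [[-0.0217, -0.9996, 0.0176, -0.0073], [-0.9828, 0.0182, -0.1835, 0.5209], [0.1831, -0.0213, -0.9829, 1.6126], [0.0, 0.0, 0.0, 1.0]]
side [[507.42497981469074, 0.0, 322.66769319389323], [0.0, 507.42497981469074, 203.6636750894617], [0.0, 0.0, 1.0]] [[0.9805, -0.1956, 0.0208, -0.5135], [-0.1126, -0.6446, -0.7562, 0.1135], [0.1613, 0.7391, -0.654, 1.2372], [0.0, 0.0, 0.0, 1.0]]
0.1 [ 1.59200696e-01  9.87246023e-01 -6.47435606e-04 -9.91093111e-05] 0.017
```

View pics/top0.png

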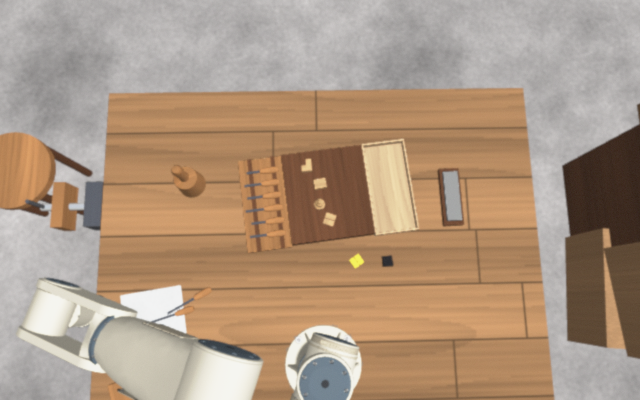

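View pics/side0.png

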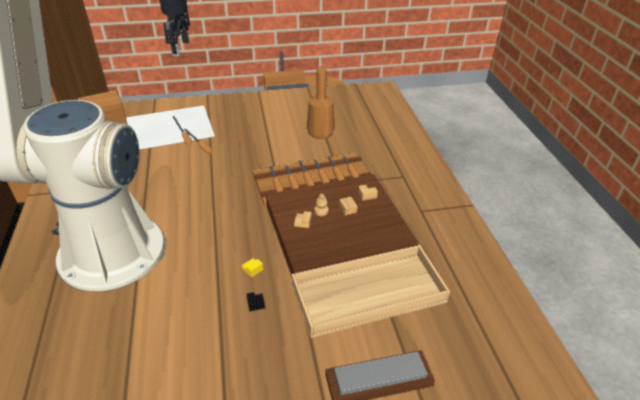

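The tray is on the right (-y). On the board from top to bottom are the L (307,165), block (320,183), finial (320,204) and stepped piece (330,219). The yellow (357,261) and black (387,261) lookalikes lie on the bench off the board, so they aren't meant. I'll measure and confirm in an enlarged crop.

```bash
cat > h.py <<'E'
import cv2,numpy as np
from workcell import vision
def ray(c,uv,z):
    R,t=c["view"][:3,:3],c["view"][:3,3]
    d=np.c_[np.atleast_2d(uv),np.ones(len(np.atleast_2d(uv)))]@np.linalg.inv(c["intrinsics"]).T@R
    o=-R.T@t
    return (o+d*((z-o[2])/d[:,2])[:,None])[:,:2]
E
python3 - <<'E'
from h import *
c=vision.read_camera("top");f=c["frame"]
hsv=cv2.cvtColor(f,cv2.COLOR_RGB2HSV)
x0,y0,x1,y1=270,135,425,255
print([ (p,hsv[p[1],p[0]].tolist()) for p in[(300,220),(350,170),(320,184),(390,190),(330,220),(320,203)]])
dark=((hsv[...,2]<115)).astype(np.uint8); m=np.zeros_like(dark); m[y0:y1,278:385]=dark[y0:y1,278:385]
m=cv2.morphologyEx(m,cv2.MORPH_OPEN,np.ones((7,7)))
k=max(cv2.findContours(m,0,2)[0],key=cv2.contourArea)
P=ray(c,k[:,0].astype(float),.048)
r=cv2.minAreaRect((P*1000).astype(np.float32));print("board",r,cv2.boxPoints(r).tolist())
hull=cv2.fillConvexPoly(np.zeros_like(m),cv2.convexHull(k),1)
hull=cv2.erode(hull,np.ones((5,5)))
p=((hsv[...,2]>140)&(hull>0)).astype(np.uint8)
for k in cv2.findContours(p,0,2)[0]:
    if cv2.contourArea(k)<20: continue
    q=cv2.minAreaRect((ray(c,k[:,0].astype(float),.07)*1000).astype(np.float32)); print(cv2.boundingRect(k),q)
cv2.imwrite("pics/crop.png",cv2.resize(f[y0:y1,x0:x1,::-1],None,fx=5,fy=5,interpolation=2))
E
```

```text
[((300, 220), [12, 135, 127]), ((350, 170), [11, 131, 115]), ((320, 184), [18, 100, 221]), ((390, 190), [19, 76, 231]), ((330, 220), [18, 98, 227]), ((320, 203), [16, 109, 213])]
board ((507.892822265625, -150.94468688964844), (68.22566223144531, 25.38406753540039), 8.175786972045898) [[472.32177734375, -143.2328643798828], [475.931640625, -168.3589324951172], [543.4638671875, -158.65650939941406], [539.85400390625, -133.5304412841797]]
```

View pics/crop.png

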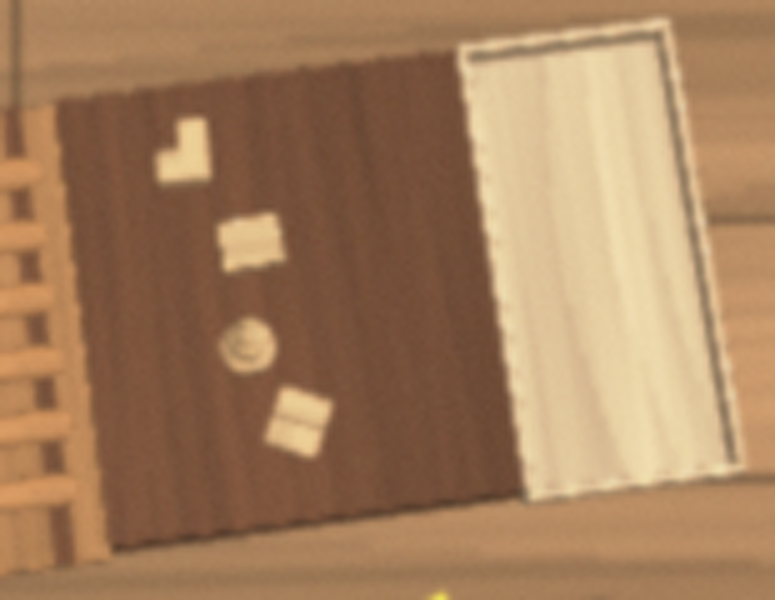

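The crop shows the L at crop (185,152), block or plain piece (252,241), round finial (248,345) and the piece next to it (298,422), all pale and on the board. All three non-round ones go. I'll fix the thresholds and compute board-frame positions.

```bash
python3 - <<'E'
from h import *
c=vision.read_camera("top");f=c["frame"]
hsv=cv2.cvtColor(f,cv2.COLOR_RGB2HSV)
cor=np.array([[60,100],[460,45],[523,495],[112,548]])/5+[270,135]
B=ray(c,cor,.048); print("board corners",B.round(3).tolist())
# order: far-left, far-right, near-right, near-left
ctr=B.mean(0); ey=(B[0]+B[3]-B[1]-B[2]); ey/=np.linalg.norm(ey); ex=np.array([ey[1],-ey[0]])
print("ctr",ctr,"ey",ey,"sizes",(B[0]+B[3]-B[1]-B[2])@ey/2,(B[0]+B[1]-B[2]-B[3])@ex/2)
m=cv2.fillConvexPoly(np.zeros(f.shape[:2],np.uint8),cor.round().astype(int),1); m=cv2.erode(m,np.ones((9,9)))
p=((hsv[...,2]>165)&(m>0)).astype(np.uint8)
for k in cv2.findContours(p,0,2)[0]:
    if cv2.contourArea(k)<20: continue
    P=(ray(c,k[:,0].astype(float),.068)-ctr); q=np.c_[P@ex,P@ey]*1000
    print(cv2.boundingRect(k),"bx",q[:,0].min().round(),q[:,0].max().round(),"by",q[:,1].min().round(),q[:,1].max().round())
E
```

```text
board corners [[0.695, 0.127], [0.73, -0.148], [0.417, -0.179], [0.388, 0.094]]
ctr [ 0.5576451 -0.0266123] ey [-0.11689838  0.99314388] sizes 0.27650465249551165 0.31182049941886064
(323, 212, 14, 15) bx -114.0 -65.0 by -15.0 30.0
(314, 199, 11, 10) bx -50.0 -18.0 by 17.0 52.0
(313, 178, 14, 11) bx 19.0 54.0 by 2.0 44.0
(301, 158, 11, 14) bx 84.0 127.0 by 42.0 79.0
```

```bash
cat > s.py <<'E'
from h import *
from workcell import bot,hand,kinematics,get_obs
from scipy.spatial.transform import Rotation as Ro
ctr=np.array([.5576,-.0266]); ey=np.array([-.1169,.9931]); ex=np.array([ey[1],-ey[0]])
Y=np.r_[ex,0]; Z=np.array([0,0,-1.]); 
Q=Ro.from_matrix(np.c_[np.cross(Y,Z),Y,Z]).as_quat(); Q2=Ro.from_matrix(np.c_[np.cross(-Y,Z),-Y,Z]).as_quat()
W=lambda bx,by,z:np.r_[ctr+bx*ex+by*ey,z]
def ori():
    p=W(0,0,.2); return min((q for q in(Q,Q2) if kinematics.solve_ik(p,q) is not None),key=lambda q:abs(kinematics.solve_ik(p,q)[5]))
def sweep(bx,by,q,end=-.162,z=.069):
    bot.reach(W(bx,by,.16),q); bot.servo_line(W(bx,by,z),velocity=.12)
    f0=get_obs()["wrist_force"]; bot.servo_line(W(bx,end,z),velocity=.09)
    o=get_obs(); print("end",o["position"].round(3) if hasattr(o["position"],"round") else o["position"],o["wrist_force"],f0,o["time_s"])
    bot.servo_line(W(bx,end,.16),velocity=.2)
E
python3 - <<'E'
from s import *
q=ori(); print(q,kinematics.solve_ik(W(0,0,.2),q))
p=get_obs()["position"]; bot.servo_line([p[0],p[1],.34],velocity=.2)
hand.move_gripper(.016)
bot.reach(W(-.092,.055,.3),q)
sweep(-.092,.055,q)
c=vision.read_camera("top");s=vision.read_camera("side")
cv2.imwrite("pics/a.png",np.hstack([cv2.resize(c["frame"][125:265,240:440],None,fx=2,fy=2),cv2.resize(s["frame"][140:340,240:460],(400,364))[:280]])[:,:,::-1])
print(get_obs()["time_s"])
E
```

```text
[0.66449038 0.74729682 0.         0.        ] [-5.03553577e-02  3.02565849e-01  1.82427607e+00 -4.44089210e-16
  1.01475074e+00 -1.67528368e-01]
end [ 0.485 -0.198  0.069] [ 0.01835215 -0.19239637  0.04402758] [ 0.36014188 -0.53911413 -0.46648699] 7.8167
8.525
```

View pics/a.png

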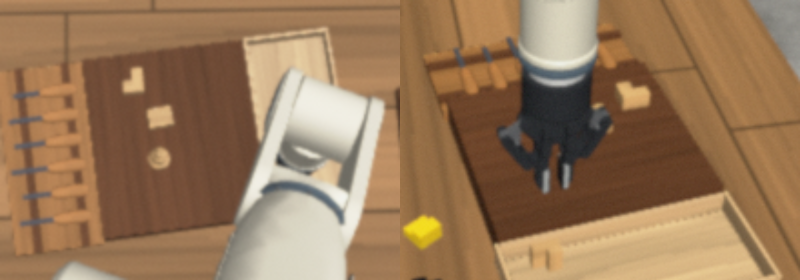

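The stepped piece now lies in the tray (right panel, about 545,257); the finial and the others are unmoved. Next are the L and the block.

```bash
python3 - <<'E'
from s import *
q=ori()
sweep(.102,.104,q)
sweep(.041,.070,q)
bot.reach(W(-.03,-.05,.3),q); bot.reach([.35,.15,.35],q)
c=vision.read_camera("top");s=vision.read_camera("side")
cv2.imwrite("pics/b.png",np.hstack([cv2.resize(c["frame"][125:265,240:440],None,fx=2,fy=2),cv2.resize(s["frame"][140:340,240:460],(400,364))[84:]])[:,:,::-1])
print(get_obs()["time_s"])
E
```

```text
end [ 0.678 -0.175  0.069] [-0.87055585 -0.38948025  0.07186654] [ 0.29231946 -1.09509567  0.82156922] 13.7917
end [ 0.617 -0.182  0.069] [-0.08144929 -0.08531314  0.82018783] [-0.10097138 -0.49514382 -0.89373501] 18.9833
21.625
```

View pics/b.png

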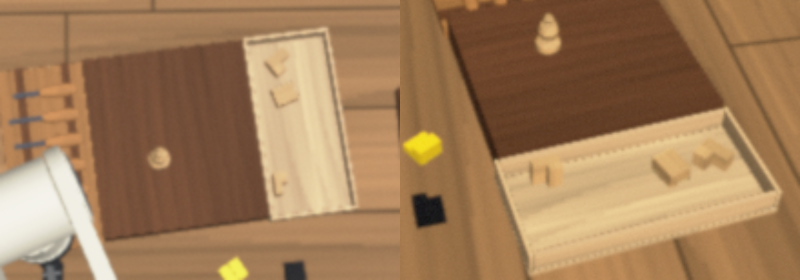

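All three offcuts are in the tray (left panel 276,62, 284,95 and 279,184), and the finial stands where it was (159,157).

```bash
python3 -c "
from workcell import hand_in
print(hand_in())"
```

```text
the job is handed in; nothing more can be done
None
```

I swept all three offcuts into the scrap tray; the last pictures show the finial standing where it was, the arm never went near the mallet or stone (I did not re-measure them), and I handed the job in at about 22 s; no verdict was returned.

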